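Pack the last two sample bottles into the mixer's round cup

TASK

Pack the two blue-capped bottles from the black mat into the mixer's round cup with the five already there, so that all seven stand upright and fully down on the cup's floor, six around the one in the middle. The bottles in the cup stand spread out, so you will have to ease them aside and press the new ones home gently. Do not topple any bottle, and leave the amber bottles and everything else on the bench where they are.

Things in the scene. Friction and masses are not known exactly. Their poses are not given: they have to be found in the camera images.
- mixer: grey laboratory mixer, 180 x 150 x 60 mm high, fixed to the bench, carrying the round cup on its top, centred. Origin: centre of its underside.
- cup: open aluminium cup fixed on the mixer: inner diameter 90 mm, wall 4 mm, 40 mm tall, floor 5 mm thick. Origin: centre of its underside, z up; its floor is at z = 5 mm, its rim at z = 40 mm. It holds seven bottles, six around one, with 6 mm to spare across; a bottle fully down has its origin 5 mm above the cup's.
- bottle_mid: Clear glass, blue cap: sample bottle, 76 mm tall: body 28 mm in diameter up to 45 mm, shoulder tapering to 20 mm at 57 mm, cap 20 mm in diameter from 56 mm to its flat top at 76 mm, 30 to 65 g. Origin: centre of its underside, z up its axis. Already in the middle of the cup, standing loose.
- bottle_a: Clear glass, blue cap: sample bottle, 76 mm tall: body 28 mm in diameter up to 45 mm, shoulder tapering to 20 mm at 57 mm, cap 20 mm in diameter from 56 mm to its flat top at 76 mm, 30 to 65 g. Origin: centre of its underside, z up its axis. Loose in the cup, by the wall. The four leave two wider gaps, on opposite sides, a few mm too narrow for a bottle until it wedges their shoulders apart.
- bottle_b: Clear glass, blue cap: sample bottle, 76 mm tall: body 28 mm in diameter up to 45 mm, shoulder tapering to 20 mm at 57 mm, cap 20 mm in diameter from 56 mm to its flat top at 76 mm, 30 to 65 g. Origin: centre of its underside, z up its axis. Loose in the cup, by the wall. The four leave two wider gaps, on opposite sides, a few mm too narrow for a bottle until it wedges their shoulders apart.
- bottle_c: Clear glass, blue cap: sample bottle, 76 mm tall: body 28 mm in diameter up to 45 mm, shoulder tapering to 20 mm at 57 mm, cap 20 mm in diameter from 56 mm to its flat top at 76 mm, 30 to 65 g. Origin: centre of its underside, z up its axis. Loose in the cup, by the wall. The four leave two wider gaps, on opposite sides, a few mm too narrow for a bottle until it wedges their shoulders apart.
- bottle_d: Clear glass, blue cap: sample bottle, 76 mm tall: body 28 mm in diameter up to 45 mm, shoulder tapering to 20 mm at 57 mm, cap 20 mm in diameter from 56 mm to its flat top at 76 mm, 30 to 65 g. Origin: centre of its underside, z up its axis. Loose in the cup, by the wall. The four leave two wider gaps, on opposite sides, a few mm too narrow for a bottle until it wedges their shoulders apart.
- bottle_e: Clear glass, blue cap, to be packed: sample bottle, 76 mm tall: body 28 mm in diameter up to 45 mm, shoulder tapering to 20 mm at 57 mm, cap 20 mm in diameter from 56 mm to its flat top at 76 mm, 30 to 65 g. Origin: centre of its underside, z up its axis. Stands on the black mat.
- bottle_f: Clear glass, blue cap, to be packed: sample bottle, 76 mm tall: body 28 mm in diameter up to 45 mm, shoulder tapering to 20 mm at 57 mm, cap 20 mm in diameter from 56 mm to its flat top at 76 mm, 30 to 65 g. Origin: centre of its underside, z up its axis. Stands on the black mat.
- amber_a: Amber glass, white cap, not part of the job: sample bottle, 76 mm tall: body 28 mm in diameter up to 45 mm, shoulder tapering to 20 mm at 57 mm, cap 20 mm in diameter from 56 mm to its flat top at 76 mm, 30 to 65 g. Origin: centre of its underside, z up its axis. Stands on the black mat, at least 65 mm (axis to axis) from the others.
- amber_b: Amber glass, white cap, not part of the job: sample bottle, 76 mm tall: body 28 mm in diameter up to 45 mm, shoulder tapering to 20 mm at 57 mm, cap 20 mm in diameter from 56 mm to its flat top at 76 mm, 30 to 65 g. Origin: centre of its underside, z up its axis. Stands on the black mat, at least 65 mm (axis to axis) from the others.
- mat: black rubber mat, 190 x 190 x 4 mm, fixed to the bench; the two bottles to pack and the two amber ones stand on it in mixed order. Origin: centre of its underside.
- forceps: Bystander: blue plastic forceps, about 128 mm long, 8 mm high, lying on the bench. Origin: underside, at mid-length.
- solvent_a: Bystander: clear solvent bottle, 80 mm in diameter, 170 mm tall. Origin: centre of its underside.
- solvent_b: Bystander: amber solvent bottle, 80 mm in diameter, 170 mm tall. Origin: centre of its underside.
- tip_box: Bystander: orange pipette-tip box, 120 x 85 x 55 mm high. Origin: centre of its underside.

How it is judged:
By the outcome, as a careful person would: the job done as asked, in the order asked, and still so for the second after the job is handed in, with the robot touching nothing.
It also fails if it takes over 66 s, if anything falls off the work surface, if the arm or the gripper's body presses on something with over 40 N, if the wrist force passes 120 N, or if a joint passes its speed limit or range.

ROBOT

A 7-joint arm with a two-finger parallel gripper is mounted at the origin on the work surface. World frame = base frame: x ahead of the robot, y to its left, z up, the work surface at z = 0. Lengths are in mm, angles in rad, forces in N, time in s.
With the tool pointing down it reaches from about 400 to 875 mm from the base axis. Payload 4.4 kg.
Tool frame: the origin (TCP) lies midway between the tips of the shut fingers; the grasp point (between the pads) lies 19 mm behind it; z points along the fingers, y is the line along which they close (so a half turn about z gives the same grasp; the last joint's range is limited). The gripper opens to 85 mm and grips with 20 to 120 N. Pads are 22 mm wide; open, the fingers measure 114 mm over their backs; the gripper's body (76 mm by 85 mm) begins 54 mm behind the grasp point. The pads swing forward as they close: fully open they stand 13 mm farther back than shut.
Start: joints at [-1.275, 0.628, 0.038, 1.517, -0.027, 0.996, -0.02], TCP at [230.05, 607.943, 231.313] pointing down, gripper open.
Joint ranges: [-3.06, 3.06], [-0.37, 2.12], [-1.25, 1.32], [0.18, 2.47], [-1.1, 4.24], [0.23, 1.98], [-2.94, 2.94]. Speed limits (rad/s): [2.57, 2.57, 3.14, 3.14, 3.14, 3.14, 3.14].

INTERFACE

Orientations are given as [roll, pitch, yaw] about the fixed x, y, z axes, in that order (R = Rz(yaw) Ry(pitch) Rx(roll)).
In Python, from cell import ctrl gives the robot as it stands. The module is installed in compiled form; this text tells all that it offers.
- The arm moves only by the tool step_arm, never from a script. Its argument "commands" is one flat list of numbers, 7 for each row, row after row: the shift along the tool's x, y, z in cm, then the turn, a rotation vector about the tool's x, y, z in rad, then the opening, from 0 (shut) to 1 (fully open). A call has 1 to 10 rows; each row is the pose to reach, as a shift and turn from the pose commanded when the call began, along the tool's axes at that moment; what a row does not reach only later rows make up. A row lasts 1/10 s, in which the tool goes at most 50 mm and 8.59 degrees, less where a joint would pass 70% of its speed; a pose out of reach is approached as far as the arm can. A call with a gripper value outside its range is refused whole. The fingers move at their own pace and stop on an object; the grip force is fixed at half the most. Time passes only in rows, so rows that repeat a pose let the fingers close. It gives the time, the measured TCP pose, the force, the opening and the grip force at its end, in the units of the state.
- ctrl.read_state(): the state, without advancing time (a new reading comes with each control period).
- ctrl.get_image(name): name is "scene" or "side" or "wrist"; returns a dict with "image" (384x512x3 uint8, red, green, blue), "range_z" (384x512 float32, mm along the optical axis (not along the pixel's ray), 0 where there is no reading), "vfov" (degrees; the focal length in pixels is half the picture's height over the tangent of half this angle, whatever the lens; pixels are square), "cx", "cy" (the principal point, pixels), "world_to_cam" (4x4, takes a point from world to camera coordinates). Camera axes: x right, y down, z forward; pixel columns grow to the right and rows downward; lengths in mm; the calibration is good to about 2 mm. A picture is of the moment at which its call begins.
- ctrl.finish_job(): hands the job in; it is judged then, once.
The state is a dict: "clock": time; "qpos": joint angles; "qd": joint speeds; "tau": joint torques, N m; "eef_pos": TCP position; "tool_rot": TCP orientation; "force": force on the tool from outside, world axes, zero at the start; "torque": the same for the moment, N m; "width": finger opening in mm; "gripper_force": force on a finger pad.
Only numpy, scipy, OpenCV 4.12 (cv2) and the standard library are available. Lean on these libraries where they do the work, as an engineer would, in place of code of your own. Each camera call takes 0.05 s, during which the arm holds its last target. There are 200 camera calls.

## Working session

There is one attempt and no reset: what is moved stays moved. The work goes in short steps, Python scripts to look and compute and a tool call to move; the robot and the scene stay as the last step left them, time stands still between calls to the robot, and variables do not carry over. Pictures are saved under pics/ and viewed, at most 10 in all, crops included, and the job is handed in when it is done.

Besides the shell and the picture viewer there is one more tool, called after "Call:" in YAML: its name, and indented under it one key for each argument. step_arm: Moves the arm, as the interface text tells. Its arguments: {"type":"object","properties":{"commands":{"type":"array"}},"required":["commands"]}

```bash
mkdir -p pics
cat > h.py <<'E'
import numpy as np, cv2
from cell import ctrl
def shot(n):
    d=ctrl.get_image(n); return d
def pts(d):
    h,w=d["range_z"].shape; f=h/2/np.tan(np.radians(d["vfov"])/2)
    v,u=np.mgrid[:h,:w]; z=d["range_z"]
    P=np.stack([(u-d["cx"])*z/f,(v-d["cy"])*z/f,z,np.ones_like(z)],-1)
    W=P@np.linalg.inv(d["world_to_cam"]).T
    W[z==0]=np.nan
    return W[...,:3]
def save(d,n): cv2.imwrite("pics/"+n,cv2.cvtColor(d["image"],cv2.COLOR_RGB2BGR))
E
python3 - <<'E'
from h import *
ims=[shot("scene"),shot("side"),shot("wrist")]
for d,n in zip(ims,["scene","side","wrist"]):
    np.savez(n+".npz",**d)
a=np.hstack([ims[0]["image"],ims[1]["image"]]); b=ims[2]["image"]
a=cv2.resize(a,(800,300))
c=np.zeros((600,800,3),np.uint8); c[:300]=a; c[300:,:400]=cv2.resize(b,(400,300))
cv2.imwrite("pics/all.png",c[...,::-1])
s=ctrl.read_state(); print(s)
for d in ims: print(d["vfov"],np.linalg.inv(d["world_to_cam"]).round(2).tolist())
E
```

```text
{'clock': 0.15, 'qpos': array([-1.2748201 ,  0.62917213,  0.03846848,  1.51813508, -0.02699254,
        0.99630131, -0.02001722]), 'qd': array([-0.00032863, -0.00148328,  0.00019416, -0.00311415,  0.00057908,
        0.00157404, -0.00082858]), 'tau': array([ 1.32771846e-03, -5.63799191e+01,  1.22750614e+00, -1.93650877e+01,
        1.10712621e-02,  7.43534445e-03, -9.91948241e-06]), 'eef_pos': array([229.87195804, 607.48494029, 230.57681384]), 'tool_rot': array([-3.14009554e+00,  2.75404622e-05,  2.77978712e+00]), 'force': array([ 0.03199324, -0.04047624,  0.86470904]), 'torque': array([-0.0485051 , -0.0068304 , -0.01626596]), 'gripper_force': 0.0, 'width': 85.1950787362624}
45.09393561243688 [[0.62, 0.51, -0.59, 1433.8], [0.78, -0.4, 0.48, -715.81], [0.01, -0.76, -0.65, 1074.38], [0.0, 0.0, 0.0, 1.0]]
47.87757097879647 [[-0.7, -0.43, 0.58, -188.32], [-0.72, 0.4, -0.57, 705.8], [0.01, -0.81, -0.59, 817.0], [0.0, 0.0, 0.0, 1.0]]
69.43903464090745 [[0.35, 0.88, 0.3, 152.11], [0.94, -0.33, -0.12, 638.19], [-0.0, 0.32, -0.95, 371.74], [0.0, 0.0, 0.0, 1.0]]
```

View pics/all.png

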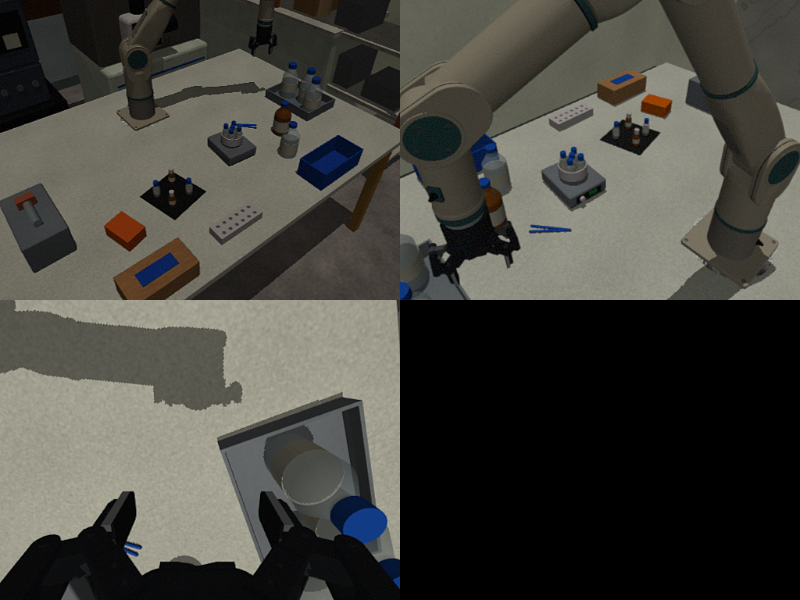

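The scene view (top left) shows the mixer and cup near (232,145), the mat near (172,192) with blue caps at left and right and white caps at top and bottom. Next I'll measure the caps.

Run:
```python
from h import *
for n in ["scene","side"]:
    d=dict(np.load(n+".npz")); W=pts(d); im=d["image"].astype(int)
    r,g,b=im[...,0],im[...,1],im[...,2]
    blue=(b>1.7*r)&(b>60)
    m=(blue&(W[...,2]>40)&(W[...,2]<125)).astype(np.uint8)
    k,l,st,c=cv2.connectedComponentsWithStats(m)
    print(n)
    for i in range(1,k):
        if st[i,4]<10: continue
        p=W[l==i]; p=p[~np.isnan(p[:,0])]; t=p[p[:,2]>np.percentile(p[:,2],95)-4]
        print(c[i].round(),st[i,4],"mean",p.mean(0).round(),"top",np.median(t,0).round(1),len(t))
    # other heights: coarse map
d=dict(np.load("scene.npz")); W=pts(d); im=d["image"]
crop=np.hstack([cv2.resize(im[140:290,160:340],(400,333),interpolation=2)]); 
d2=dict(np.load("side.npz")); c2=cv2.resize(d2["image"][80:280,160:360],(400,400),interpolation=2)
o=np.zeros((400,800,3),np.uint8);o[:333,:400]=crop;o[:,400:]=c2
cv2.imwrite("pics/crop.png",o[...,::-1])
```

```text
scene
[423. 199.] 207 mean [864. 406.  89.] top [874.  388.3  90.7] 127
[241. 229.] 21 mean [ 602. -140.   80.] top [ 600.7 -141.7   81. ] 13
[199. 232.] 22 mean [ 533. -249.   79.] top [ 532.7 -249.4   80.1] 16
[200. 345.] 1002 mean [ 860. -451.   81.] top [ 860.8 -449.1   82. ] 678
side
[284. 101.] 177 mean [ 861. -449.   81.] top [ 859.8 -447.5   81.4] 126
[315. 154.] 29 mean [ 530. -247.   75.] top [ 533.3 -248.2   79. ] 15
[276. 158.] 35 mean [ 599. -138.   74.] top [ 601.3 -140.9   79.5] 17
[112. 178.] 95 mean [856. 293.  72.] top [833.1 293.2  89. ] 29
[101. 198.] 161 mean [796. 360.  69.] top [796.3 359.4  88.5] 30
```

View pics/crop.png

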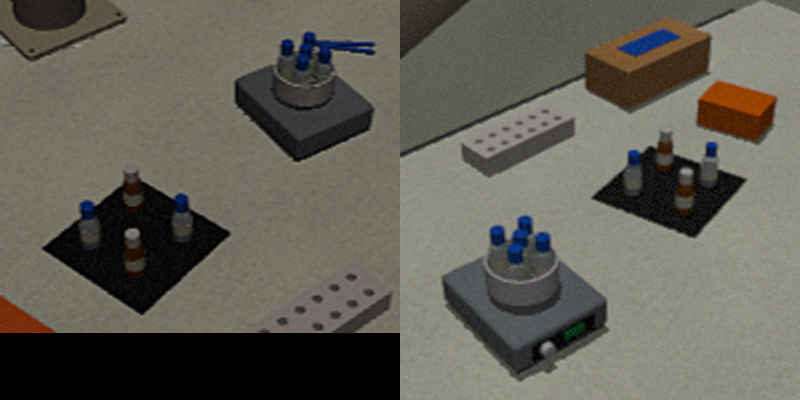

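The crop shows five blue caps in the cup, and on the mat a blue cap at the left and right corners with amber at the top and bottom. Now the cup caps and the ambers.

Run:
```python
from h import *
for n in ["scene","side"]:
    d=dict(np.load(n+".npz")); W=pts(d); im=d["image"].astype(int)
    r,g,b=im[...,0],im[...,1],im[...,2]
    blue=(b>1.7*r)&(b>50)
    m=(blue&(W[...,2]>133)&(W[...,2]<150)&(W[...,0]<800)).astype(np.uint8)
    k,l,st,c=cv2.connectedComponentsWithStats(m,connectivity=4)
    print(n)
    for i in range(1,k):
        if st[i,4]<4: continue
        p=W[l==i]; print(c[i].round(),st[i,4],"med",np.median(p,0).round(1))
    x,y,z=W[...,0],W[...,1],W[...,2]
    q=(x>450)&(x<700)&(y>-330)&(y<-80)&(z>72)&(z<90)&~blue
    k,l,st,c=cv2.connectedComponentsWithStats(q.astype(np.uint8))
    for i in range(1,k):
        if st[i,4]>5: print("amber",st[i,4],np.median(W[l==i],0).round(1))
    q=(abs(z-100)<5)&(x>400)&(x<800)&(y>-80)&(y<250)
    p=W[q]; print("rim",len(p),np.percentile(p,[2,50,98],axis=0).round())
    A=np.c_[2*p[:,:2],np.ones(len(p))]; s=np.linalg.lstsq(A,(p[:,:2]**2).sum(1),rcond=None)[0]; print(s[:2].round(1),np.sqrt(s[2]+s[0]**2+s[1]**2).round(1))
    q=(abs(z-60)<4)&(x>400)&(x<800)&(y>-80)&(y<250)
    pp=W[q][:,:2].astype(np.float32); print("mixer",cv2.minAreaRect(pp),len(pp))
```

```text
scene
[299. 156.] 14 med [486.8 194.9 140.9]
[289. 159.] 14 med [478.  156.7 140.9]
[298. 161.] 18 med [503.4 172.7 140.7]
[306. 162.] 16 med [529.2 187.1 141.1]
[296. 166.] 19 med [522.5 152.3 141. ]
amber 30 [ 514.4 -161.2   78.6]
amber 10 [ 610.3 -143.3   75.5]
amber 11 [ 541.  -252.4   74.2]
amber 34 [ 617.3 -229.9   78.6]
rim 127 [[463. 125.  95.]
 [529. 153.  99.]
 [552. 214. 105.]]
[507.2 170.3] 39.3
mixer ((519.2596435546875, 144.8756103515625), (155.84530639648438, 104.73765563964844), 21.549484252929688) 33
side
[221. 194.] 78 med [510.2 161.2 139.6]
[208. 196.] 38 med [525.4 189.8 139.3]
[231. 199.] 42 med [476.  156.3 139.5]
[217. 205.] 45 med [481.3 196.1 139.8]
amber 24 [ 612.2 -229.    77.4]
amber 30 [ 506.5 -161.3   78.6]
rim 235 [[453. 127.  95.]
 [477. 190.  99.]
 [544. 218. 105.]]
[498.2 173.9] 39.4
mixer ((480.924560546875, 185.2438507080078), (92.47883605957031, 48.807247161865234), 61.18604278564453) 44
```

Call:
step_arm:
  commands: [-40.66,-30.32,-1,0,0,1.209,1,-40.66,-30.32,-1,0,0,1.209,1,-40.66,-30.32,-1,0,0,1.209,1,-40.66,-30.32,-1,0,0,1.209,1,-40.66,-30.32,-1,0,0,1.209,1,-40.66,-30.32,-1,0,0,1.209,1,-40.66,-30.32,-1,0,0,1.209,1,-40.66,-30.32,-1,0,0,1.209,1,-40.66,-30.32,-1,0,0,1.209,1,-40.66,-30.32,-1,0,0,1.209,1]

```text
clock: 1.15
eef_pos: [499.6, 185.0, 241.1]
tool_rot: [-3.141, 0.0, 1.571]
force: [0.7, -0.1, 0.0]
width: 85.2
gripper_force: 0.0
```

```bash
cat > cup.py <<'E'
from h import *
def caps(d,zt,tol=4,minn=60):
    W=pts(d); im=d["image"].astype(int); r,b=im[...,0],im[...,2]
    m=((b>1.7*r)&(b>40)&(abs(W[...,2]-zt)<tol)).astype(np.uint8)
    k,l,st,c=cv2.connectedComponentsWithStats(m,connectivity=4)
    out=[]
    for i in range(1,k):
        if st[i,4]<minn: continue
        p=W[l==i]; (x,y),r=cv2.minEnclosingCircle(p[:,:2].astype(np.float32))
        out.append((x,y)); print(c[i].round(),st[i,4],"ctr",round(x,1),round(y,1),"r",round(r,1),"mean",p.mean(0).round(1))
    return out
def rim(d,z0=100,c=(503,173)):
    W=pts(d); x,y,z=np.moveaxis(W,-1,0); rr=np.hypot(x-c[0],y-c[1])
    p=W[(abs(z-z0)<3)&(rr>40)&(rr<54)]
    s=np.linalg.lstsq(np.c_[2*p[:,:2],np.ones(len(p))],(p[:,:2]**2).sum(1),rcond=None)[0]
    print("rim",len(p),s[:2].round(1),np.sqrt(s[2]+s[0]**2+s[1]**2).round(1)); return s[:2]
E
python3 - <<'E'
from cup import *
d=shot("wrist"); save(d,"w1.png"); print(ctrl.read_state()["eef_pos"].round(1))
o=caps(d,141); c=rim(d)
for x,y in o: print(np.hypot(x-c[0],y-c[1]).round(1),np.degrees(np.arctan2(y-c[1],x-c[0])).round())
E
```

```text
[505.3 174.4 242.1]
[236. 180.] 334 ctr 484.6 196.3 r 9.7 mean [484.7 196.6 139.7]
[283. 187.] 336 ctr 528.7 189.2 r 9.9 mean [528.6 189.7 139.6]
[256. 203.] 317 ctr 503.6 173.0 r 9.8 mean [503.6 173.4 139.6]
[230. 219.] 302 ctr 478.3 156.4 r 9.7 mean [478.4 156.9 139.7]
[274. 225.] 291 ctr 521.1 150.3 r 9.9 mean [521.1 150.6 139.7]
rim 850 [503.2 172.5] 46.5
30.2 128.0
30.4 33.0
0.6 50.0
29.6 -147.0
28.5 -51.0
```

View pics/w1.png

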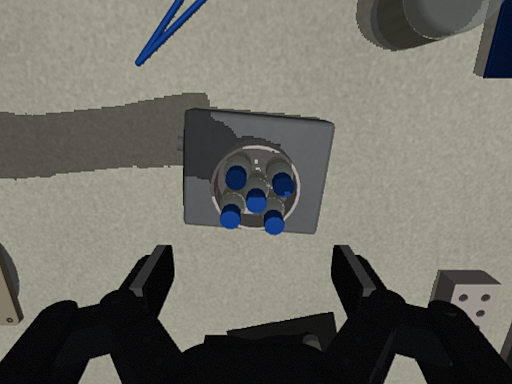

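The wrist view shows the cup at (256,190) with five caps: wider gaps at the top (258,170) and bottom (252,228). Cup centre (503.3,172.7). Moving to look at the mat bottles.

Call:
step_arm:
  commands: [-32.5,6.5,2,0,0,0,1,-32.5,6.5,2,0,0,0,1,-32.5,6.5,2,0,0,0,1,-32.5,6.5,2,0,0,0,1,-32.5,6.5,2,0,0,0,1,-32.5,6.5,2,0,0,0,1,-32.5,6.5,2,0,0,0,1,-32.5,6.5,2,0,0,0,1,-32.5,6.5,2,0,0,0,1,-32.5,6.5,2,0,0,0,1]

```text
clock: 2.2
eef_pos: [564.0, -136.4, 220.8]
tool_rot: [-3.141, -0.001, 1.573]
force: [0.8, 0.9, 0.0]
width: 85.3
gripper_force: 0.0
```

Run:
```python
from cup import *
s=ctrl.read_state();print(s["eef_pos"].round(1),s["tool_rot"].round(3),s["qpos"].round(2),s["force"].round(1))
d=shot("wrist"); save(d,"w2.png")
caps(d,80)
W=pts(d);z=W[...,2];x=W[...,0];y=W[...,1]; m=(abs(z-80)<3)&(x<680)&(x>450)&(d["image"][...,0]>d["image"][...,2])
k,l,st,c=cv2.connectedComponentsWithStats(m.astype(np.uint8))
for i in range(1,k):
  if st[i,4]>50: print("amber?",st[i,4],W[l==i].mean(0).round(1))
print("mat",np.median(z[(abs(z-4)<5)&(x>500)&(x<650)&(y<-80)&(y>-280)]))
```

```text
[ 564.  -136.4  220.8] [-3.141e+00 -1.000e-03  1.573e+00] [-0.05  0.57  0.38  1.74 -0.26  0.89  0.44] [0.8 0.9 0. ]
[288. 182.] 256 ctr 602.2 -140.1 r 9.8 mean [ 602.1 -139.8   78.7]
[226. 269.] 178 ctr 533.4 -248.6 r 9.6 mean [ 533.5 -248.    78.7]
amber? 235 [ 510.3 -160.5   78.8]
amber? 198 [ 614.9 -229.5   78.7]
mat 2.774024829012262
```

Call:
step_arm:
  commands: [-0.38,3.8,5,0,0,0,0.6,-0.38,3.8,10,0,0,0,0.6,-0.38,3.8,13,0,0,0,0.6,-0.38,3.8,15.78,0,0,0,0.6,-0.38,3.8,15.78,0,0,0,0.6,-0.38,3.8,15.78,0,0,0,0.6]

```text
clock: 2.85
eef_pos: [602.4, -141.1, 63.8]
tool_rot: [-3.142, -0.0, 1.572]
force: [1.1, -0.4, 0.4]
width: 51.4
gripper_force: 0.0
```

Run:
```python
from cup import *
s=ctrl.read_state();print(s["eef_pos"].round(1),s["tool_rot"].round(3),s["force"].round(1),s["width"])
d=shot("wrist"); caps(d,80)
d2=shot("side")
o=np.hstack([cv2.resize(d["image"],(400,300)),cv2.resize(d2["image"][100:220,220:380],(400,300),interpolation=2)])
cv2.imwrite("pics/g1.png",o[...,::-1])
```

```text
[ 602.4 -141.1   63.8] [-3.142 -0.     1.572] [ 1.1 -0.4  0.4] 51.35750416924233
[251. 260.] 983 ctr 601.6 -139.8 r 10.4 mean [ 602.1 -139.    78.6]
```

View pics/g1.png

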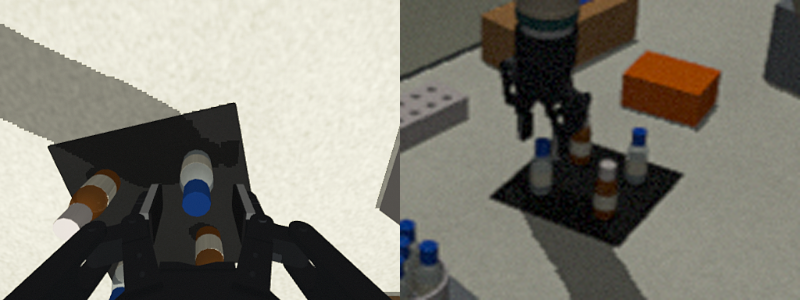

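The wrist view shows the blue cap at (197,198) between the fingers, and the side view agrees. Closing.

Call:
step_arm:
  commands: [0,0,0,0,0,0,0,0,0,0,0,0,0,0,0,0,0,0,0,0,0,0,0,0,0,0,0,0,0,0,-2,0,0,0,0,0,0,-7,0,0,0,0,0,0,-12,0,0,0,0,0,0,-12,0,0,0,0]

```text
clock: 3.75
eef_pos: [606.6, -144.2, 191.0]
tool_rot: [3.128, 0.003, 1.57]
force: [0.6, -0.7, -1.1]
width: 17.3
gripper_force: 58.7
```

Run:
```python
from cup import *
s=ctrl.read_state();print(s["eef_pos"].round(2),s["tool_rot"].round(3),s["force"].round(1),s["width"],s["gripper_force"])
d=shot("wrist"); save(d,"w3.png"); z0=s["eef_pos"][2]+16.5
caps(d,z0-1.4)
```

```text
[ 606.62 -144.21  190.97] [3.128e+00 3.000e-03 1.570e+00] [ 0.6 -0.7 -1.1] 17.276411459951422 58.72618496417999
[252. 257.] 906 ctr 606.9 -141.3 r 9.8 mean [ 606.7 -140.6  204.6]
```

View pics/w3.png

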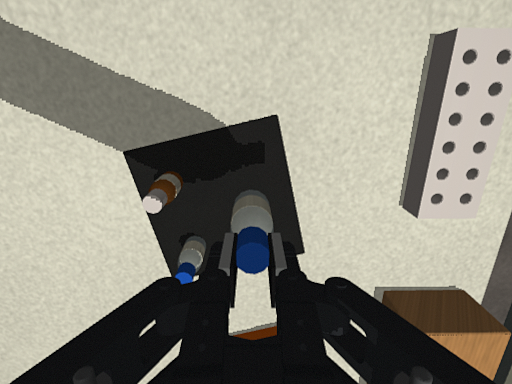

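Bottle e is held, with its cap at (252,250) and the TCP about 15 mm below the cap top. Moving to above the +y gap.

Call:
step_arm:
  commands: [4,-1,-3,0,0,0,0,8,-2.3,-3,0,0,0,0,12.5,-3.6,-3,0,0,0,0,17,-4.9,-3,0,0,0,0,21.5,-6.1,-3,0,0,0,0,26,-7.4,-3,0,0,0,0,30,-8.6,-3,0,0,0,0,33,-9.5,-3,0,0,0,0,34.37,-9.83,-3,0,0,0,0,34.37,-9.83,-3,0,0,0,0]

```text
clock: 4.8
eef_pos: [502.7, 203.3, 212.6]
tool_rot: [-3.14, -0.0, 1.575]
force: [0.9, 0.1, -0.4]
width: 17.5
gripper_force: 58.8
```

Call:
step_arm:
  commands: [0,0,0,0,0,0,0,0,0,0,0,0,0,0]

```text
clock: 5.0
eef_pos: [504.5, 198.9, 213.3]
tool_rot: [3.141, 0.001, 1.567]
force: [0.7, 0.0, 0.0]
width: 17.6
gripper_force: 58.8
```

```bash
cat > held.py <<'E'
from cup import *
from scipy.optimize import least_squares
s=ctrl.read_state();print(s["eef_pos"].round(2),s["tool_rot"].round(3),s["force"].round(1),s["width"].round(1))
d=shot("wrist"); t=s["eef_pos"]; W=pts(d); 
caps(d,t[2]+14,tol=5)
# body of held bottle: points 25..58 mm under TCP near its axis
x,y,z=np.moveaxis(W,-1,0)
for lo,hi in((-40,-25),(-57,-40)):
    p=W[(np.hypot(x-t[0],y-t[1])<25)&(z>t[2]+lo)&(z<t[2]+hi)]
    if len(p)<20: print("few",len(p)); continue
    f=least_squares(lambda c:np.hypot(p[:,0]-c[0],p[:,1]-c[1])-14,[t[0],t[1]],loss="soft_l1")
    print("body",lo,hi,len(p),f.x.round(1))
o=caps(d,139.7,minn=25)
E
python3 held.py
```

```text
Traceback (most recent call last):
  File "held.py", line 3, in <module>
    s=ctrl.read_state();print(s["eef_pos"].round(2),s["tool_rot"].round(3),s["force"].round(1),s["width"].round(1))
                                                                                               ^^^^^^^^^^^^^^^^
AttributeError: 'float' object has no attribute 'round'
```

```bash
sed -i 's/s\["width"\].round(1)/s["width"]/' held.py; python3 held.py
```

```text
[504.51 198.89 213.31] [3.141e+00 1.000e-03 1.567e+00] [0.7 0.  0. ] 17.578281139332983
[252. 256.] 965 ctr 504.9 201.7 r 10.1 mean [504.8 202.9 226.7]
body -40 -25 336 [504.4 200.9]
body -57 -40 248 [504.2 200.8]
[226. 204.] 323 ctr 484.4 196.3 r 9.6 mean [483.1 197.5 139.6]
[281. 212.] 401 ctr 528.8 189.1 r 10.1 mean [529.1 190.  139.5]
[218. 240.] 52 ctr 474.0 162.0 r 6.3 mean [474.8 163.5 138.7]
```

Call:
step_arm:
  commands: [0.09,0.39,0,0,0,0,0,0.09,0.39,1,0,0,0,0,0.09,0.39,2,0,0,0,0,0.09,0.39,2.6,0,0,0,0,0.09,0.39,2.6,0,0,0,0,0.09,0.39,2.6,0,0,0,0]

```text
clock: 5.65
eef_pos: [507.5, 202.3, 187.0]
tool_rot: [-3.141, 0.0, 1.571]
force: [-0.1, -0.4, 0.0]
width: 17.8
gripper_force: 58.8
```

```bash
python3 held.py
```

```text
[507.54 202.31 187.04] [-3.141  0.     1.571] [-0.1 -0.4  0. ] 17.81847999158064
[252. 256.] 982 ctr 508.2 204.7 r 10.2 mean [507.9 206.1 200.4]
body -40 -25 337 [507.4 204.4]
body -57 -40 708 [505.4 203.1]
[220. 222.] 465 ctr 484.8 196.5 r 9.9 mean [484.  197.3 139.5]
[283. 228.] 338 ctr 529.8 189.7 r 9.9 mean [531.1 191.6 139.5]
[264. 277.] 132 ctr 519.5 148.7 r 8.1 mean [517.  148.2 139.8]
```

Call:
step_arm:
  commands: [-0.24,0.05,0,0,0,0,0,-0.24,0.05,0,0,0,0,0,-0.24,0.05,0.2,0,0,0,0,-0.24,0.05,0.4,0,0,0,0,-0.24,0.05,0.6,0,0,0,0,-0.24,0.05,0.7,0,0,0,0,-0.24,0.05,0.8,0,0,0,0,-0.24,0.05,0.8,0,0,0,0]

```text
clock: 6.5
eef_pos: [508.1, 200.0, 179.2]
tool_rot: [-3.141, 0.0, 1.571]
force: [0.9, -0.3, 0.1]
width: 17.6
gripper_force: 58.8
```

Call:
step_arm:
  commands: [0,0,0.1,0,0,0,0,0,0,0.2,0,0,0,0,0,0,0.3,0,0,0,0,0,0,0.4,0,0,0,0]

```text
clock: 6.9
eef_pos: [508.1, 200.0, 175.3]
tool_rot: [-3.142, -0.0, 1.571]
force: [-0.2, -0.1, -0.4]
width: 17.2
gripper_force: 58.8
```

```bash
python3 held.py
```

```text
[508.14 200.03 175.3 ] [-3.142 -0.     1.571] [-0.2 -0.1 -0.4] 17.24624191912633
[252. 256.] 979 ctr 508.7 202.5 r 10.3 mean [508.5 203.8 188.8]
body -40 -25 707 [507.  201.7]
body -57 -40 548 [507.5 201.9]
[215. 227.] 564 ctr 482.1 195.4 r 10.0 mean [482.2 196.6 139.8]
[285. 232.] 306 ctr 530.4 190.1 r 9.3 mean [531.7 192.5 139.5]
[203. 268.] 29 ctr 471.2 161.2 r 3.7 mean [471.3 161.7 139.1]
[263. 281.] 226 ctr 520.5 150.1 r 9.5 mean [516.9 150.7 139.5]
```

The neighbours are easing aside (484.5→482, 528.8→530.4) at negligible force, so I'll continue.

Call:
step_arm:
  commands: [0,0,0.1,0,0,0,0,0,0,0.2,0,0,0,0,0,0,0.3,0,0,0,0,0,0,0.4,0,0,0,0,0,0,0.5,0,0,0,0,0,0,0.6,0,0,0,0]

```text
clock: 7.55
eef_pos: [508.0, 200.2, 169.4]
tool_rot: [-3.141, -0.0, 1.571]
force: [-1.1, 0.7, -0.0]
width: 17.7
gripper_force: 58.8
```

```bash
python3 held.py
```

```text
[507.95 200.23 169.4 ] [-3.141 -0.     1.571] [-1.1  0.7 -0. ] 17.701366730440828
[252. 256.] 991 ctr 508.6 202.7 r 10.1 mean [508.3 203.9 182.8]
body -40 -25 682 [507.3 202. ]
body -57 -40 673 [506.5 201.9]
[210. 233.] 583 ctr 478.8 193.9 r 10.0 mean [478.9 195.3 140. ]
[289. 237.] 253 ctr 531.3 188.0 r 9.7 mean [533.5 192.1 139.4]
[264. 286.] 234 ctr 519.6 150.3 r 9.4 mean [516.7 150.8 139.5]
```

Call:
step_arm:
  commands: [0,0,0.15,0,0,0,0,0,0,0.3,0,0,0,0,0,0,0.45,0,0,0,0,0,0,0.6,0,0,0,0,0,0,0.8,0,0,0,0,0,0,1.0,0,0,0,0,0,0,1.2,0,0,0,0,0,0,1.2,0,0,0,0]

```text
clock: 8.4
eef_pos: [508.1, 200.0, 157.1]
tool_rot: [-3.141, 0.0, 1.571]
force: [0.4, -0.2, 0.1]
width: 16.9
gripper_force: 58.7
```

```bash
python3 held.py
```

```text
[508.1  199.95 157.06] [-3.141  0.     1.571] [ 0.4 -0.2  0.1] 16.92969313294263
[252. 256.] 991 ctr 508.5 202.5 r 10.3 mean [508.4 203.6 170.5]
body -40 -25 660 [506.8 201.6]
body -57 -40 668 [507.2 201.7]
[202. 244.] 574 ctr 476.8 191.6 r 10.3 mean [476.1 193.7 140.1]
[298. 252.] 101 ctr 537.0 185.9 r 7.4 mean [538.4 187.3 139.5]
[246. 277.] 183 ctr 504.7 169.3 r 7.8 mean [503.9 168.1 139.7]
[264. 297.] 273 ctr 520.9 149.8 r 10.1 mean [516.7 151.  139.4]
```

Call:
step_arm:
  commands: [0,0,0.2,0,0,0,0,0,0,0.4,0,0,0,0,0,0,0.6,0,0,0,0,0,0,0.8,0,0,0,0,0,0,1.0,0,0,0,0,0,0,1.2,0,0,0,0,0,0,1.2,0,0,0,0]

```text
clock: 9.15
eef_pos: [508.0, 199.9, 145.0]
tool_rot: [-3.141, 0.0, 1.571]
force: [1.0, -0.2, -0.7]
width: 17.2
gripper_force: 58.7
```

```bash
python3 held.py
```

```text
[508.   199.93 145.01] [-3.141  0.     1.571] [ 1.  -0.2 -0.7] 17.228274682995636
[252. 256.] 992 ctr 508.7 202.3 r 10.2 mean [508.3 203.6 158.5]
body -40 -25 747 [507.3 201.9]
body -57 -40 968 [509.6 206.1]
[251. 230.] 88 ctr 507.9 207.6 r 8.0 mean [507.6 210.5 141.7]
[202. 250.] 453 ctr 480.8 193.9 r 9.8 mean [478.2 195.9 139.4]
[300. 260.] 73 ctr 536.9 187.4 r 6.6 mean [537.5 188.6 139.3]
[247. 283.] 469 ctr 503.5 172.5 r 10.0 mean [504.9 172.3 139.7]
[266. 310.] 362 ctr 519.4 150.4 r 9.6 mean [517.6 150.4 139.4]
```

Call:
step_arm:
  commands: [0,0,0.1,0,0,0,0,0,0,0.25,0,0,0,0,0,0,0.25,0,0,0,0.3,0,0,0.25,0,0,0,0.3,0,0,0.25,0,0,0,0.3,0,0,0.25,0,0,0,0.3]

```text
clock: 9.8
eef_pos: [508.2, 200.0, 142.9]
tool_rot: [3.141, -0.0, 1.571]
force: [0.3, -0.5, -1.1]
width: 26.0
gripper_force: 0.0
```

```bash
python3 held.py
python3 - <<'E'
from cup import *
d=shot("wrist"); W=pts(d); im=d["image"].astype(int)
m=(im[...,2]>1.7*im[...,0])&(im[...,2]>40)&(W[...,2]>100)&(W[...,2]<200)
k,l,st,c=cv2.connectedComponentsWithStats(m.astype(np.uint8),connectivity=4)
for i in range(1,k):
  if st[i,4]>60: print(c[i].round(),st[i,4],np.median(W[l==i],0).round(1),np.percentile(W[l==i][:,2],95).round(1))
E
```

```text
[508.24 199.97 142.93] [ 3.141 -0.     1.571] [ 0.3 -0.5 -1.1] 26.025669937888164
body -40 -25 1194 [507.4 200. ]
body -57 -40 1052 [509.5 206.3]
[250. 240.] 817 ctr 507.4 202.7 r 10.0 mean [507.4 203.7 139.5]
[199. 249.] 261 ctr 478.9 195.5 r 9.4 mean [476.6 197.4 139.1]
[273. 265.] 63 ctr 522.2 185.6 r 6.3 mean [521.2 186.4 139.1]
[244. 282.] 733 ctr 503.4 173.3 r 10.1 mean [503.5 174.3 139.4]
[270. 312.] 599 ctr 520.7 150.4 r 10.0 mean [520.4 151.4 139.4]
[254. 270.] 3101 [509.  179.2 139.2] 140.5
[203. 242.] 495 [477.7 201.7 136.2] 140.2
[272. 258.] 145 [521.2 188.7 134.3] 140.4
```

Bottle e slid all the way down; its cap top is level with the others. Rising to look, then on to bottle f.

Call:
step_arm:
  commands: [0,0,-3,0,0,0,0.3,0,0,-8,0,0,0,0.6,-2.5,0,-10,0,0,0,0.6,-2.5,0,-10,0,0,0,0.6,-2.5,0,-10,0,0,0,0.6]

```text
clock: 10.4
eef_pos: [508.2, 174.8, 243.2]
tool_rot: [3.141, -0.001, 1.57]
force: [0.6, 0.9, -0.4]
width: 51.5
gripper_force: 0.0
```

```bash
cat > look.py <<'E'
from cup import *
s=ctrl.read_state();print(s["eef_pos"].round(1),s["clock"])
d=shot("wrist"); o=caps(d,139.7); c=rim(d)
for x,y in o: print(np.hypot(x-c[0],y-c[1]).round(1),np.degrees(np.arctan2(y-c[1],x-c[0])).round())
E
python3 look.py
```

```text
[508.2 174.8 243.2] 10.4
[251. 161.] 355 ctr 507.4 202.7 r 9.7 mean [507.4 203.1 139.7]
[222. 171.] 345 ctr 481.3 193.9 r 9.6 mean [481.4 194.1 139.7]
[275. 179.] 335 ctr 529.7 185.7 r 9.6 mean [529.6 186.3 139.6]
[247. 192.] 323 ctr 503.6 173.2 r 9.7 mean [503.5 173.7 139.6]
[221. 209.] 322 ctr 478.5 156.2 r 10.0 mean [478.5 156.8 139.5]
[265. 214.] 304 ctr 521.1 150.2 r 9.7 mean [521.1 150.8 139.6]
rim 881 [503.2 172.4] 46.5
30.6 82.0
30.6 136.0
29.6 27.0
0.9 61.0
29.5 -147.0
28.6 -51.0
```

Call:
step_arm:
  commands: [-5,0,0,0,0,0,0.6,-10,0.5,0,0,0,0,0.6,-15,1,0,0,0,0,0.6,-19.5,1.3,2,0,0,0,0.6,-24,1.6,4,0,0,0,0.6,-28.5,1.9,6,0,0,0,0.6,-33,2.2,8,0,0,0,0.6,-37.5,2.4,10,0,0,0,0.6,-41,2.5,11,0,0,0,0.6,-42.32,2.52,12,0,0,0,0.6]

```text
clock: 11.45
eef_pos: [532.0, -252.1, 120.6]
tool_rot: [-3.139, 0.001, 1.566]
force: [-0.6, -0.9, -0.1]
width: 51.4
gripper_force: 0.0
```

Call:
step_arm:
  commands: [0,0,0,0,0,0,0.6,0,0,0,0,0,0,0.6,0,0,0,0,0,0,0.6]

```text
clock: 11.75
eef_pos: [534.2, -245.2, 123.0]
tool_rot: [3.141, -0.002, 1.574]
force: [-0.3, 0.2, 0.1]
width: 51.3
gripper_force: 0.0
```

Run:
```python
from cup import *
s=ctrl.read_state();print(s["eef_pos"].round(2),s["tool_rot"].round(3),s["width"])
d=shot("wrist"); caps(d,78.7)
```

```text
[ 534.18 -245.24  122.97] [ 3.141e+00 -2.000e-03  1.574e+00] 51.29571839271036
[251. 221.] 535 ctr 533.4 -249.0 r 10.0 mean [ 533.5 -248.3   78.5]
```

Call:
step_arm:
  commands: [0,0,3,0,0,0,0.6,0,0,5,0,0,0,0.6,0,0,6,0,0,0,0.6,0,0,6,0,0,0,0.6,0,0,6,0,0,0,0.6]

```text
clock: 12.3
eef_pos: [534.1, -248.0, 63.7]
tool_rot: [3.14, 0.0, 1.572]
force: [-0.0, 0.3, 0.5]
width: 51.6
gripper_force: 0.0
```

Run:
```python
from cup import *
s=ctrl.read_state();print(s["eef_pos"].round(2),s["tool_rot"].round(3),s["width"])
d=shot("wrist"); caps(d,78.7)
```

```text
[ 534.06 -247.97   63.66] [3.14  0.    1.572] 51.59772543781436
[250. 263.] 974 ctr 533.3 -248.3 r 9.9 mean [ 533.3 -247.6   78.4]
```

Call:
step_arm:
  commands: [0,-0.07,0,0,0,0,0,0,-0.07,0,0,0,0,0,0,-0.07,0,0,0,0,0,0,-0.07,0,0,0,0,0,0,-0.07,-2,0,0,0,0,0,-0.07,-7,0,0,0,0,0,-0.07,-12,0,0,0,0,0,-0.07,-15,0,0,0,0,0,-0.07,-15,0,0,0,0,0,-0.07,-15,0,0,0,0]

```text
clock: 13.35
eef_pos: [532.7, -248.0, 213.2]
tool_rot: [3.141, -0.0, 1.571]
force: [-0.6, -0.3, -0.6]
width: 17.6
gripper_force: 58.7
```

```bash
python3 held.py
```

```text
[ 532.72 -247.97  213.24] [ 3.141 -0.     1.571] [-0.6 -0.3 -0.6] 17.61566080453586
[252. 261.] 1008 ctr 532.8 -248.1 r 10.1 mean [ 533.  -246.9  227.5]
body -40 -25 348 [ 533.1 -248.9]
body -57 -40 253 [ 533.1 -249.1]
```

Call:
step_arm:
  commands: [3,0,0,0,0,0,0,7,-0.7,0,0,0,0,0,11.5,-1,0,0,0,0,0,16,-1.4,0,0,0,0,0,20.5,-1.8,0,0,0,0,0,25,-2.2,0,0,0,0,0,29.5,-2.6,0,0,0,0,0,33.5,-3,0,0,0,0,0,37,-3.3,0,0,0,0,0,39.22,-3.44,0,0,0,0,0]

```text
clock: 14.4
eef_pos: [496.2, 147.3, 210.9]
tool_rot: [-3.137, 0.0, 1.575]
force: [0.3, 0.0, -0.5]
width: 17.5
gripper_force: 58.7
```

Call:
step_arm:
  commands: [0,0,0,0,0,0,0,0,0,0,0,0,0,0,0,0,0.8,0,0,0,0,0,0,1.6,0,0,0,0,0,0,2.4,0,0,0,0,0,0,2.6,0,0,0,0,0,0,2.6,0,0,0,0]

```text
clock: 15.1
eef_pos: [498.0, 143.5, 186.2]
tool_rot: [-3.14, 0.0, 1.57]
force: [0.5, -0.5, -1.0]
width: 17.3
gripper_force: 58.7
```

```bash
python3 held.py
```

```text
[497.97 143.5  186.23] [-3.14  0.    1.57] [ 0.5 -0.5 -1. ] 17.27533919131687
[252. 261.] 993 ctr 498.6 143.1 r 9.9 mean [498.3 144.6 200.5]
body -40 -25 344 [498.3 142.5]
body -57 -40 1002 [499.2 150.2]
[266. 135.] 672 ctr 507.3 202.5 r 9.8 mean [507.3 202.8 139.6]
[227. 148.] 638 ctr 481.2 193.6 r 9.8 mean [481.3 194.  139.6]
[297. 159.] 622 ctr 529.5 185.5 r 9.9 mean [529.3 186.1 139.6]
[260. 177.] 580 ctr 503.5 172.7 r 9.9 mean [503.5 173.5 139.6]
[225. 199.] 553 ctr 478.4 156.6 r 9.8 mean [478.5 157.  139.5]
[283. 207.] 531 ctr 520.9 150.0 r 9.8 mean [520.7 150.6 139.5]
```

Call:
step_arm:
  commands: [0.06,0.02,0.3,0,0,0,0,0.06,0.02,0.6,0,0,0,0,0.06,0.02,0.8,0,0,0,0,0.06,0.02,0.9,0,0,0,0,0.06,0.02,1.0,0,0,0,0,0.06,0.02,1.1,0,0,0,0,0.06,0.02,1.2,0,0,0,0]

```text
clock: 15.85
eef_pos: [498.6, 144.6, 174.8]
tool_rot: [3.141, -0.0, 1.571]
force: [-0.1, 0.0, -0.2]
width: 17.5
gripper_force: 58.7
```

```bash
python3 held.py
```

```text
[498.55 144.61 174.84] [ 3.141 -0.     1.571] [-0.1  0.  -0.2] 17.486685221602887
[252. 261.] 997 ctr 498.8 144.4 r 9.8 mean [498.8 145.7 189.2]
body -40 -25 984 [499.4 149.7]
body -57 -40 446 [500.1 144.7]
[266. 139.] 746 ctr 507.4 202.7 r 9.8 mean [507.3 202.9 139.7]
[225. 153.] 704 ctr 481.1 193.7 r 9.8 mean [481.3 194.1 139.6]
[299. 165.] 691 ctr 529.5 185.6 r 9.8 mean [529.3 186.1 139.6]
[259. 183.] 644 ctr 503.5 173.0 r 9.8 mean [503.5 173.7 139.6]
[220. 205.] 618 ctr 476.6 157.5 r 9.9 mean [476.8 158.2 139.8]
[289. 214.] 595 ctr 524.5 150.9 r 9.7 mean [524.2 151.6 139.9]
```

Call:
step_arm:
  commands: [-0.05,0,0.1,0,0,0,0,-0.05,0,0.2,0,0,0,0,-0.05,0,0.3,0,0,0,0,-0.05,0,0.4,0,0,0,0,-0.05,0,0.5,0,0,0,0,-0.05,0,0.6,0,0,0,0,-0.05,0,0.7,0,0,0,0,-0.05,0,0.8,0,0,0,0]

```text
clock: 16.7
eef_pos: [498.5, 144.1, 166.6]
tool_rot: [-3.142, 0.0, 1.571]
force: [0.7, -0.7, 0.3]
width: 17.9
gripper_force: 58.8
```

```bash
python3 held.py
```

```text
[498.48 144.12 166.63] [-3.142  0.     1.571] [ 0.7 -0.7  0.3] 17.881454636742685
[252. 261.] 994 ctr 498.6 143.9 r 10.0 mean [498.8 145.2 181. ]
body -40 -25 767 [500.7 149.3]
body -57 -40 540 [502. 160.]
[266. 140.] 815 ctr 507.4 202.4 r 9.9 mean [507.3 202.8 139.7]
[224. 155.] 775 ctr 481.1 193.7 r 9.8 mean [481.3 194.  139.7]
[301. 167.] 758 ctr 529.5 185.6 r 9.8 mean [529.2 186.1 139.6]
[259. 186.] 708 ctr 503.3 173.0 r 9.9 mean [503.4 173.6 139.5]
[215. 205.] 677 ctr 474.1 160.6 r 9.9 mean [474.3 161.2 140.1]
[296. 216.] 665 ctr 528.1 152.1 r 9.9 mean [527.7 153.2 140.2]
```

Call:
step_arm:
  commands: [0,0,0.15,0,0,0,0,0,0,0.3,0,0,0,0,0,0,0.45,0,0,0,0,0,0,0.6,0,0,0,0,0,0,0.8,0,0,0,0,0,0,1.0,0,0,0,0,0,0,1.0,0,0,0,0]

```text
clock: 17.45
eef_pos: [498.4, 144.0, 156.6]
tool_rot: [-3.141, 0.0, 1.571]
force: [0.3, 0.1, -0.7]
width: 17.4
gripper_force: 58.7
```

Call:
step_arm:
  commands: [0,0,0.2,0,0,0,0,0,0,0.4,0,0,0,0,0,0,0.6,0,0,0,0,0,0,0.8,0,0,0,0,0,0,1.0,0,0,0,0,0,0,1.2,0,0,0,0,0,0,1.35,0,0,0,0,0,0,1.35,0,0,0,0]

```text
clock: 18.25
eef_pos: [498.4, 144.1, 143.1]
tool_rot: [-3.141, 0.0, 1.571]
force: [-0.2, -0.6, -0.1]
width: 17.6
gripper_force: 58.7
```

```bash
python3 held.py
```

```text
[498.44 144.1  143.1 ] [-3.141  0.     1.571] [-0.2 -0.6 -0.1] 17.612271404194416
[252. 261.] 994 ctr 498.7 143.8 r 10.0 mean [498.8 145.2 157.4]
body -40 -25 386 [501.8 159.3]
body -57 -40 134 [495.4 141.5]
[268. 147.] 1086 ctr 507.3 202.7 r 9.9 mean [507.2 202.9 139.7]
[220. 163.] 1020 ctr 481.1 194.0 r 9.8 mean [481.3 194.2 139.6]
[308. 178.] 993 ctr 529.6 185.8 r 10.1 mean [529.1 186.2 139.6]
[260. 199.] 915 ctr 503.4 173.2 r 9.8 mean [503.4 173.7 139.6]
[213. 220.] 863 ctr 476.0 159.7 r 9.9 mean [476.1 160.6 139.6]
[298. 231.] 803 ctr 525.3 152.7 r 9.8 mean [525.2 153.9 139.5]
[252. 236.] 108 ctr 498.9 147.7 r 8.5 mean [498.4 151.4 141.2]
```

Base 18 mm above the floor and well between its neighbours. Releasing.

Call:
step_arm:
  commands: [0,0,0,0,0,0,0.3,0,0,0,0,0,0,0.3,0,0,0,0,0,0,0.3,0,0,-1,0,0,0,0.3,0,0,-4,0,0,0,0.3,2.5,0.5,-9,0,0,0,0.3,2.5,0.5,-10,0,0,0,0.3,2.5,0.5,-10,0,0,0,0.3,2.5,0.5,-10,0,0,0,0.3]

```text
clock: 19.2
eef_pos: [503.1, 168.9, 243.6]
tool_rot: [3.142, -0.0, 1.571]
force: [-0.9, -0.2, 0.2]
width: 25.7
gripper_force: 0.0
```

```bash
cat >> look.py <<'E'
save(d,"end.png")
for n in ("scene","side"):
    e=shot(n);W=pts(e);im=e["image"].astype(int);print(n)
    x,y,z=np.moveaxis(W,-1,0);q=(x>450)&(x<700)&(y>-330)&(y<-80)&(z>72)&(z<90)
    k,l,st,c=cv2.connectedComponentsWithStats(q.astype(np.uint8))
    for i in range(1,k):
        if st[i,4]>8: print("mat bottle",st[i,4],np.median(W[l==i],0).round(1))
s2=cv2.resize(e["image"][160:280,160:320],(512,384),interpolation=2)
cv2.imwrite("pics/end.png",cv2.resize(np.hstack([d["image"],s2]),(800,300))[...,::-1])
E
python3 look.py
```

```text
[503.1 168.9 243.6] 19.2
[257. 155.] 372 ctr 507.4 202.6 r 9.7 mean [507.4 202.9 139.7]
[228. 164.] 351 ctr 481.0 193.9 r 9.8 mean [481.3 194.  139.6]
[281. 173.] 346 ctr 529.6 185.9 r 9.7 mean [529.6 186.3 139.6]
[252. 186.] 337 ctr 503.5 172.6 r 9.9 mean [503.5 173.4 139.7]
[224. 200.] 314 ctr 476.4 159.3 r 9.6 mean [476.3 159.9 139.7]
[275. 207.] 312 ctr 525.0 151.8 r 9.9 mean [524.8 152.6 139.6]
[247. 215.] 303 ctr 498.4 143.4 r 9.8 mean [498.6 143.9 139.6]
rim 819 [503.2 172.4] 46.5
30.5 82.0
30.9 136.0
29.6 27.0
0.4 38.0
29.9 -154.0
30.0 -43.0
29.4 -99.0
scene
mat bottle 32 [ 511.7 -161.8   78.4]
mat bottle 35 [ 617.1 -229.9   77.7]
side
mat bottle 23 [ 610.7 -229.7   78.6]
mat bottle 30 [ 508.  -160.7   77.9]
```

View pics/end.png

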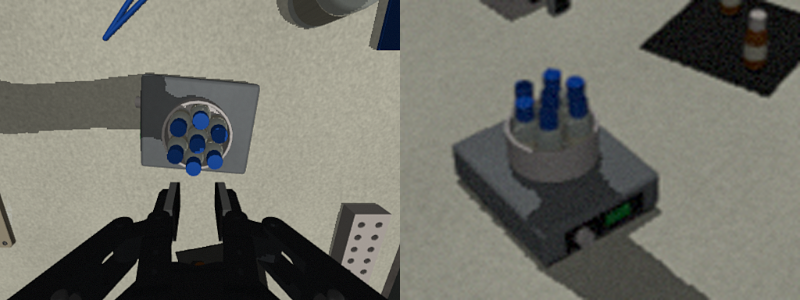

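The picture shows seven caps level in the cup at (197,142), six around one. The ambers haven't moved and the gripper is clear.

```bash
python3 -c "
from cell import ctrl
print(ctrl.finish_job())"
```

```text
the job is handed in; nothing more can be done
None
```

Both blue-capped bottles are packed: the last camera check, just before I handed the job in at about 19 s, showed all seven bottles upright with cap tops level, six around the middle one, and the amber bottles where they were; each new bottle slid the last 18 mm or so down by itself when released, so no final press was needed.

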